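Snap the bottle counter's board onto its standoffs

TASK

The open bottle-counter case on the labelling table has its long circuit board perched on the tips of four barbed standoffs. Press it straight down from above, best one end after the other, until all four posts have clicked through and it lies level and fully home on the standoffs. The smaller unit with the square board is already finished.

Things in the scene. Friction and masses are not known exactly. Their poses are not given: they have to be found in the camera images.
- case: Fixed open grey tray, 190 x 140 mm, rim 14 mm high; the larger of two trays, on either side. Origin: centre of its underside, on the table; x along its long side, z up. Holds four white standoffs at x +-63, y +-40 mm: shoulder tops 20 mm above the table, sprung barbs above them (lower lips at 25 mm), tips at 37 mm. The smaller tray with a 95 mm square board is finished.
- board_end_near (a point): Press point on the green board's bare top face, midway between the two posts at the case's -x end, 60 mm from the board's middle. Board 150 x 100 x 3 mm, 120 g, long side along the case's x. Its top starts about 32 mm above the table; fully home 23 mm. An end takes roughly 8 to 15 N to click, then stops hard on the shoulders and stays down. Axes as the case's.
- board_end_far (a point): The same press point at the board's other end, 60 mm from its middle towards the case's +x end. Each end's bare zone runs from 35 to 75 mm from the board's middle and is 66 mm wide between the post tips; the components in the middle of the board stand up to 15 mm above its top.
There are look-alikes about, which are no part of the job. Leave any turquoise look-alike of the part that bears board_end_near alone.

How it is judged:
By the outcome, as a careful person would: the job done as asked, in the order asked, and still so for the second after the job is handed in, with the robot touching nothing.
It also fails if it takes over 29 s, if anything falls off the work surface, if the arm or the gripper's body presses on something with over 40 N, if the wrist force passes 120 N, or if a joint passes its speed limit or range.

ROBOT

A 6-joint arm with a two-finger parallel gripper is mounted at the origin on the work surface. World frame = base frame: x ahead of the robot, y to its left, z up, the work surface at z = 0. Lengths are in m, angles in rad, forces in N, time in s.
With the tool pointing down it reaches from about 0.35 to 0.975 m from the base axis. Payload 4.9 kg.
Tool frame: the origin (TCP) lies on the mounting face of the last link; the fingertips stand 173 mm ahead of it and the grasp point (between the pads) lies 155 mm ahead of it; z points along the fingers, y is the direction in which the jaws open and shut (so a half turn about z gives the same grasp; the last joint's range is limited). The gripper opens to 85 mm and grips with 20 to 120 N. Pads are 22 mm wide; open, the fingers measure 114 mm over their backs; the gripper's body (76 mm by 85 mm) begins 54 mm behind the grasp point. The pads swing forward as they close: fully open they stand 13 mm farther back than shut.
Start: joints at [-1.285, 0.053, 1.613, -0, 1.476, -0.119], TCP at [0.246, -0.574, 0.405] pointing down, gripper open.
Joint ranges: [-3.01, 3.01], [-1.01, 2.22], [0.06, 2.58], [-1.02, 4.17], [0.09, 2.62], [-3.14, 3.14]. Speed limits (rad/s): [2.57, 2.57, 3.14, 3.14, 3.14, 3.14].

INTERFACE

Orientations are given as a unit quaternion [w, x, y, z].
In Python, from plant import manip gives the robot as it stands.
- The arm moves only by the tool play_rows, never from a script. Its argument "increments" is a list of rows, each an object with "offset": the shift along the tool's x, y, z in mm, a list of three; "twist": the turn about the tool's z in rad; "grip": the opening, from 0 (shut) to 1 (fully open). In form: [{"offset": [dx, dy, dz], "twist": twist, "grip": grip}, ...]. A call has 1 to 5 rows; each row is the pose to reach, as a shift and turn from the pose commanded when the call began, along the tool's axes at that moment; what a row does not reach only later rows make up. A row lasts 1/12 s, in which the tool goes at most 41.7 mm and 7.16 degrees, less where a joint would pass 70% of its speed; a pose out of reach is approached as far as the arm can. A call with a gripper value outside its range is refused whole. The fingers move at their own pace and stop on an object; the grip force is fixed at half the most. Time passes only in rows, so rows that repeat a pose let the fingers close. It gives the time, the measured TCP pose, the force and the opening at its end, in the units of the state.
- manip.state(): the state, without advancing time (a new reading comes with each control period).
- manip.grab_frame(name): name is "scene" or "top" or "wrist"; returns the picture (400x640x3 uint8, blue, green, red); there is no depth.
- manip.get_calibration(name): a dict with "fx", "fy", "cx", "cy" (pixels), "T" (4x4, takes a point from camera to world coordinates). Camera axes: x right, y down, z forward; pixel columns grow to the right and rows downward; lengths in m; the calibration is good to about 2 mm. The wrist camera is an equidistant fisheye: a pixel r from the principal point sees the ray r / f radians off the axis. A picture is of the moment at which its call begins: read the wrist's pose just before it. get_calibration takes no time and is no camera call; for the wrist camera it gives the pose at the moment of the call.
- manip.job_done(): hands the job in, once; it reports no verdict.
Trained networks look in the newest picture that a camera, given by its name, has taken for a name from the list of things; names that differ only in an ending like _2 or _b are one class to them, and where a whole thing is asked for, a point or a joint stands for the part that bears it (a point fixed in the world has none). Each returns a list of dicts, best first, with "p" (0 to 1); they miss things now and then, are a little off and sometimes report something else, mostly with a low value. They report only what shows in the picture. A call takes as long as a camera call. They do not tell look-alikes from the thing itself.
- manip.boxes_of(query, camera): "xyz" ([x, y, z] in m, in the coordinates of the camera as it stood for that picture, good to about 4 mm: the middle of the surface that is visible of it).
- manip.tip_of(query, camera): "xyz" ([x, y, z] in m, in the coordinates of the camera as it stood for that picture, good to about 4 mm: a listed point, or the origin of a listed thing).
The state is a dict: "time": time; "joint_pos": joint angles; "joint_vel": joint speeds; "joint_efforts": joint torques, N m; "tool_pos": TCP position; "tool_rot": TCP orientation; "contact_force": force on the tool from outside, world axes, zero at the start; "ft_torque": the same for the moment, N m; "gripper_width": opening from 0.0 (shut) to 1.0 (fully open).
Only numpy, scipy, OpenCV 4.12 (cv2) and the standard library are available. Lean on these libraries where they do the work, as an engineer would, in place of code of your own. Each camera call takes 0.05 s, during which the arm holds its last target. There are 200 camera calls.

## Working session

There is one attempt and no reset: what is moved stays moved. The work goes in short steps, Python scripts to look and compute and a tool call to move; the robot and the scene stay as the last step left them, time stands still between calls to the robot, and variables do not carry over. Pictures are saved under pics/ and viewed, about 8 in all and at most 12, crops included, and the job is handed in when it is done.

Besides the shell and the picture viewer there is one more tool, called as name(argument=value, ...), one argument or row to a line, values as JSON. play_rows: Moves the arm, as the interface text tells. Its arguments: {"type":"object","properties":{"increments":{"type":"array"}},"required":["increments"]}

```bash
mkdir -p pics; cat > h.py <<'E'
import numpy as np, cv2
from plant import manip
def w(cam,p):
    T=np.array(manip.get_calibration(cam)["T"]); return (T@np.r_[p,1])[:3]
def px(cam,P):
    c=manip.get_calibration(cam); q=np.linalg.inv(np.array(c["T"]))@np.r_[P,1]
    return np.array([c["fx"]*q[0]/q[2]+c["cx"],c["fy"]*q[1]/q[2]+c["cy"]])
E
python3 - <<'E'
from h import *
np.set_printoptions(precision=4,suppress=True)
s=manip.state();print(s["time"],s["tool_pos"],s["tool_rot"],s["contact_force"])
ims=[]
for c in("top","scene"):
    im=manip.grab_frame(c);ims.append(im)
    for q in("case","board_end_near","board_end_far"):
        for d in manip.tip_of(q,c)[:4]:
            P=w(c,d["xyz"]);print(c,q,round(d["p"],2),P,px(c,P).round())
cv2.imwrite("pics/top.png",ims[0]);cv2.imwrite("pics/scene.png",ims[1])
E
```

```text
0.0 [ 0.2461 -0.5742  0.4034] [-0.001   0.9796  0.201  -0.0001] [-0.2287  0.7065 -0.2407]
top board_end_near 0.96 [ 0.3493 -0.1642  0.0053] [368. 242.]
top board_end_near 0.86 [ 0.5026 -0.1463  0.0303] [362. 177.]
top board_end_near 0.74 [0.2158 0.289  0.0027] [176. 295.]
top board_end_far 0.91 [ 0.5803 -0.2378  0.0326] [400. 145.]
top board_end_far 0.61 [ 0.2383 -0.2126  0.0089] [389. 290.]
top board_end_far 0.59 [0.2748 0.1826 0.0046] [222. 271.]
scene board_end_near 0.88 [ 0.3473 -0.1611  0.002 ] [334. 166.]
scene board_end_near 0.81 [ 0.5012 -0.1497  0.0348] [282. 177.]
scene board_end_near 0.79 [0.2226 0.2918 0.0022] [486. 278.]
scene board_end_far 0.68 [ 0.2368 -0.2092  0.0068] [361. 143.]
scene board_end_far 0.63 [0.2742 0.1835 0.0013] [435. 250.]
scene board_end_far 0.56 [ 0.5794 -0.2388  0.0329] [240. 166.]
```

View pics/top.png

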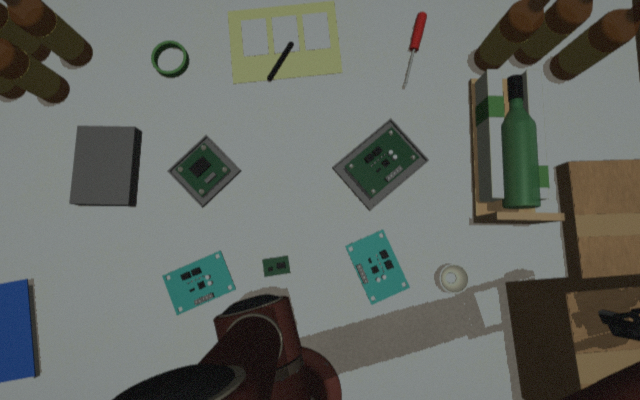

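View pics/scene.png

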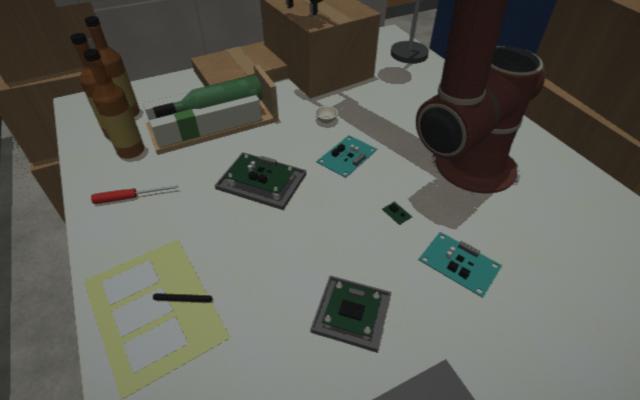

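Candidates for the board: the green long board in the large tray (top px 380,163), the square one in the small tray (204,170, finished), turquoise ones (377,267) and (200,282), and the small loose green board (276,266). I choose (380,163). Next is a close crop to check it, then fit its frame.

```bash
python3 - <<'E'
from h import *
np.set_printoptions(precision=4,suppress=True)
N=[];F=[]
for c in("top","scene","top","scene"):
    manip.grab_frame(c)
    for q,L,ref in(("board_end_near",N,[.502,-.148]),("board_end_far",F,[.580,-.238])):
        for d in manip.tip_of(q,c):
            P=w(c,d["xyz"])
            if np.hypot(*(P[:2]-ref))<.03:L.append(P)
n=np.mean(N,0);f=np.mean(F,0);print(n,f,len(N),len(F),np.hypot(*(f-n)[:2]))
m=(n+f)/2;u=(f-n)[:2];u/=np.hypot(*u);v=np.array([-u[1],u[0]])
print("mid",m,"ang",np.arctan2(u[1],u[0]))
im=cv2.imread("pics/top.png");S=7
x0,y0=325,110
cr=cv2.resize(im[y0:y0+80,x0:x0+110],None,fx=S,fy=S,interpolation=cv2.INTER_CUBIC)
def pt(P,col):
    a=((px("top",P)-[x0,y0]+.5)*S).astype(int);cv2.circle(cr,tuple(int(k) for k in a),4,col,1)
for a in(-1,1):
    pt(np.r_[m[:2]+a*.06*u,.032],(0,0,255))
    for b in(-1,1):
        pt(np.r_[m[:2]+a*.095*u+b*.07*v,.014],(255,255,0))
        pt(np.r_[m[:2]+a*.063*u+b*.04*v,.037],(0,255,255))
cv2.imwrite("pics/crop.png",cr)
E
```

```text
[ 0.4999 -0.1491  0.0337] [ 0.5802 -0.239   0.033 ] 4 4 0.12056559743377002
mid [ 0.54   -0.194   0.0334] ang -0.8424194736730191
```

View pics/crop.png

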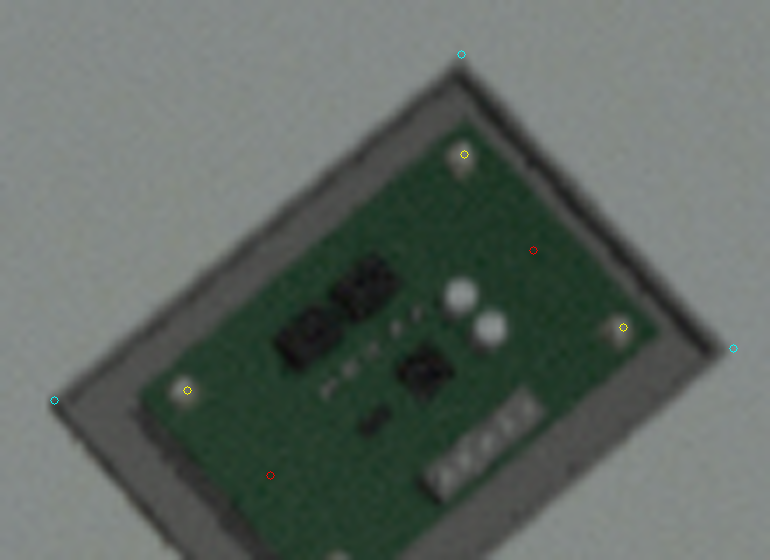

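The crop shows the long green board in the large grey tray. The projected posts fall on the pale posts at crop px (464,155), (620,328) and (186,390), and the press points fall on bare green. I'll move above the near end with the gripper shut.

play_rows(
  increments=[
    {"offset": [33,-24,0],"twist": 0,"grip": 0},
    {"offset": [66,-48,0],"twist": 0,"grip": 0},
    {"offset": [99,-72,0],"twist": 0,"grip": 0},
    {"offset": [132,-96,0],"twist": 0,"grip": 0},
    {"offset": [165,-120,0],"twist": 0,"grip": 0},
  ],
)

```text
time: 1.42
tool_pos: [0.351, -0.3975, 0.4048]
tool_rot: [0.0, 0.98, 0.201, 0.0]
contact_force: [1.3, 0.1, -0.1]
gripper_width: 0.299
```

play_rows(
  increments=[
    {"offset": [33,-24,0],"twist": 0,"grip": 0},
    {"offset": [66,-48,0],"twist": 0,"grip": 0},
    {"offset": [99,-72,0],"twist": 0,"grip": 0},
    {"offset": [132,-96,0],"twist": 0,"grip": 0},
    {"offset": [165,-120,0],"twist": 0,"grip": 0},
  ],
)

```text
time: 1.83
tool_pos: [0.4555, -0.222, 0.4051]
tool_rot: [0.0, 0.98, 0.201, 0.0]
contact_force: [0.1, -0.6, 0.2]
gripper_width: 0.001
```

play_rows(
  increments=[
    {"offset": [25,-20,10],"twist": 0.12,"grip": 0},
    {"offset": [50,-40,20],"twist": 0.24,"grip": 0},
    {"offset": [70,-52,40],"twist": 0.36,"grip": 0},
    {"offset": [70,-52,60],"twist": 0.48,"grip": 0},
    {"offset": [70,-52,80],"twist": 0.6,"grip": 0},
  ],
)

```text
time: 2.25
tool_pos: [0.4995, -0.1471, 0.3243]
tool_rot: [0.0, 0.995, -0.099, 0.001]
contact_force: [0.2, 0.1, 0.2]
gripper_width: -0.003
```

play_rows(
  increments=[
    {"offset": [0,0,10],"twist": 0.12,"grip": 0},
    {"offset": [0,0,20],"twist": 0.24,"grip": 0},
    {"offset": [0,0,30],"twist": 0.36,"grip": 0},
    {"offset": [0,0,40],"twist": 0.48,"grip": 0},
    {"offset": [0,0,50],"twist": 0.6,"grip": 0},
  ],
)

```text
time: 2.67
tool_pos: [0.4988, -0.1485, 0.2743]
tool_rot: [0.0, 0.921, -0.39, 0.0]
contact_force: [0.3, 0.5, 0.4]
gripper_width: -0.002
```

play_rows(
  increments=[
    {"offset": [0,0,10],"twist": 0.05,"grip": 0},
    {"offset": [0,0,10],"twist": 0.05,"grip": 0},
    {"offset": [0,0,10],"twist": 0.05,"grip": 0},
    {"offset": [0,0,10],"twist": 0.05,"grip": 0},
  ],
)

```text
time: 3.0
tool_pos: [0.4991, -0.1487, 0.2654]
tool_rot: [0.0, 0.912, -0.41, 0.0]
contact_force: [-0.2, 0.5, 0.2]
gripper_width: -0.002
```

```bash
cat > go.py <<'E'
import sys
from h import *
from scipy.spatial.transform import Rotation as R
np.set_printoptions(precision=4,suppress=True)
def rep(n,f):
    s=manip.state();q=np.array(s["tool_rot"]);Rm=R.from_quat(q[[1,2,3,0]]).as_matrix()
    t=np.array(s["tool_pos"]);tip=t+.173*Rm[:,2]
    print("t",s["time"],"tip",tip,"F",np.array(s["contact_force"]),"grip",s["gripper_width"],"zax",Rm[:,2],"xang",np.arctan2(Rm[1,0],Rm[0,0]))
    for k,p in(("near",n),("far",f)): print(k,"offset tool mm",1000*Rm.T@(np.r_[p[:2],tip[2]]-tip))
n=np.array([.4999,-.1491]);f=np.array([.5802,-.2390])
if __name__=="__main__":
    rep(n,f)
E
python3 - <<'E'
from go import *
rep(n,f)
cv2.imwrite("pics/wrist1.png",manip.grab_frame("wrist"))
for q in("board_end_near","board_end_far"):
    for d in manip.tip_of(q,"wrist")[:3]: print(q,d["p"],w("wrist",d["xyz"]))
E
```

```text
t 3.0 tip [ 0.4992 -0.1487  0.0924] F [-0.1617  0.5018  0.1798] grip -0.0019669234877485522 zax [ 0.0009 -0.0004 -1.    ] xang -0.8440455860365096
near offset tool mm [ 0.7386 -0.2779  0.0008]
far offset tool mm [121.2791  -0.5555   0.1069]
board_end_near 0.83 [ 0.3449 -0.1643  0.0065]
board_end_near 0.63 [ 0.5005 -0.1509  0.0314]
board_end_far 0.71 [ 0.2381 -0.2168  0.0012]
board_end_far 0.62 [ 0.5813 -0.2381  0.0302]
```

View pics/wrist1.png

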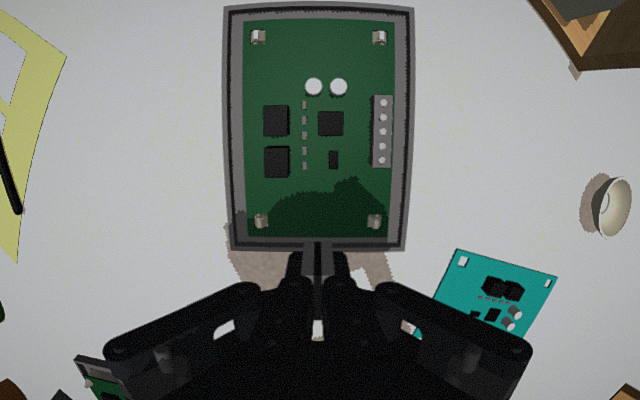

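The wrist view shows the fingers (px 318,250) on the line between the near posts (261,221) and (374,221), and the position agrees to about 2 mm. I'll descend.

play_rows(
  increments=[
    {"offset": [1,0,18],"twist": 0,"grip": 0},
    {"offset": [1,0,36],"twist": 0,"grip": 0},
    {"offset": [1,0,48],"twist": 0,"grip": 0},
    {"offset": [1,0,55],"twist": 0,"grip": 0},
    {"offset": [1,0,57],"twist": 0,"grip": 0},
  ],
)

```text
time: 3.57
tool_pos: [0.499, -0.149, 0.2063]
tool_rot: [-0.0, 0.912, -0.41, -0.001]
contact_force: [-0.2, -0.2, 0.4]
gripper_width: 0.004
```

play_rows(
  increments=[
    {"offset": [0,0,1],"twist": 0,"grip": 0},
    {"offset": [0,0,2],"twist": 0,"grip": 0},
    {"offset": [0,0,3],"twist": 0,"grip": 0},
    {"offset": [0,0,4],"twist": 0,"grip": 0},
  ],
)

```text
time: 3.9
tool_pos: [0.5, -0.1495, 0.2048]
tool_rot: [0.0, 0.912, -0.41, 0.001]
contact_force: [-1.4, 0.5, 6.4]
gripper_width: -0.0
```

play_rows(
  increments=[
    {"offset": [0,0,0.7],"twist": 0,"grip": 0},
    {"offset": [0,0,1.4],"twist": 0,"grip": 0},
    {"offset": [0,0,2],"twist": 0,"grip": 0},
    {"offset": [0,0,2],"twist": 0,"grip": 0},
  ],
)

```text
time: 4.23
tool_pos: [0.5004, -0.1496, 0.2038]
tool_rot: [0.0, 0.912, -0.41, 0.001]
contact_force: [-1.9, 0.4, 7.5]
gripper_width: -0.003
```

play_rows(
  increments=[
    {"offset": [0,0,0.8],"twist": 0,"grip": 0},
    {"offset": [0,0,1.6],"twist": 0,"grip": 0},
    {"offset": [0,0,2.4],"twist": 0,"grip": 0},
    {"offset": [0,0,3],"twist": 0,"grip": 0},
  ],
)

```text
time: 4.57
tool_pos: [0.5008, -0.15, 0.2018]
tool_rot: [0.0, 0.912, -0.41, 0.002]
contact_force: [-2.6, 0.6, 12.6]
gripper_width: -0.002
```

play_rows(
  increments=[
    {"offset": [0,0,0.8],"twist": 0,"grip": 0},
    {"offset": [0,0,1.6],"twist": 0,"grip": 0},
    {"offset": [0,0,2.4],"twist": 0,"grip": 0},
    {"offset": [0,0,3],"twist": 0,"grip": 0},
  ],
)

```text
time: 4.9
tool_pos: [0.5003, -0.1497, 0.1973]
tool_rot: [0.0, 0.912, -0.41, 0.002]
contact_force: [-1.6, 0.1, 10.5]
gripper_width: 0.002
```

play_rows(
  increments=[
    {"offset": [0,0,0.8],"twist": 0,"grip": 0},
    {"offset": [0,0,1.6],"twist": 0,"grip": 0},
    {"offset": [0,0,2.4],"twist": 0,"grip": 0},
    {"offset": [0,0,3],"twist": 0,"grip": 0},
  ],
)

```text
time: 5.23
tool_pos: [0.5009, -0.1499, 0.197]
tool_rot: [0.0, 0.912, -0.41, 0.001]
contact_force: [-10.7, 4.3, 28.8]
gripper_width: 0.001
```

play_rows(
  increments=[
    {"offset": [0,0,0.8],"twist": 0,"grip": 0},
    {"offset": [0,0,1.6],"twist": 0,"grip": 0},
    {"offset": [0,0,2],"twist": 0,"grip": 0},
    {"offset": [0,0,2],"twist": 0,"grip": 0},
  ],
)

```text
time: 5.57
tool_pos: [0.5011, -0.15, 0.1968]
tool_rot: [0.0, 0.912, -0.41, -0.0]
contact_force: [-16.0, 7.2, 36.2]
gripper_width: 0.001
```

The near end is hard home at 36 N. I'll lift, cross and check.

play_rows(
  increments=[
    {"offset": [0,0,-15],"twist": 0,"grip": 0},
    {"offset": [0,0,-40],"twist": 0,"grip": 0},
    {"offset": [0,0,-65],"twist": 0,"grip": 0},
    {"offset": [25,0,-70],"twist": 0,"grip": 0},
    {"offset": [55,0,-70],"twist": 0,"grip": 0},
  ],
)

```text
time: 5.98
tool_pos: [0.5366, -0.1902, 0.2637]
tool_rot: [-0.0, 0.912, -0.409, 0.002]
contact_force: [1.0, -0.4, 0.6]
gripper_width: -0.004
```

play_rows(
  increments=[
    {"offset": [25,0,0],"twist": 0,"grip": 0},
    {"offset": [50,0,0],"twist": 0,"grip": 0},
    {"offset": [65,0,0],"twist": 0,"grip": 0},
    {"offset": [65,0,0],"twist": 0,"grip": 0},
    {"offset": [65,0,0],"twist": 0,"grip": 0},
  ],
)

```text
time: 6.4
tool_pos: [0.579, -0.2392, 0.2601]
tool_rot: [-0.0, 0.912, -0.41, -0.001]
contact_force: [-0.6, 0.9, 0.0]
gripper_width: -0.003
```

```bash
python3 - <<'E'
from go import *
rep(n,f)
cv2.imwrite("pics/wrist2.png",manip.grab_frame("wrist"))
for q in("board_end_near","board_end_far"):
    for d in manip.tip_of(q,"wrist")[:3]: print(q,d["p"],w("wrist",d["xyz"]))
E
```

```text
t 6.4 tip [ 0.5789 -0.2391  0.0871] F [-0.5723  0.8898  0.0325] grip -0.002837513370368306 zax [-0.0011  0.0009 -1.    ] xang -0.8458134359188207
near offset tool mm [-119.7166   -0.5794    0.1628]
far offset tool mm [ 0.8232 -1.0701 -0.0014]
board_end_near 0.7 [ 0.4999 -0.1523  0.024 ]
board_end_far 0.71 [ 0.5793 -0.2395  0.031 ]
```

View pics/wrist2.png

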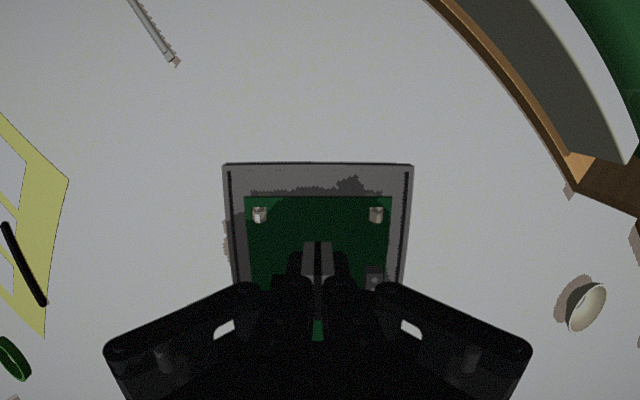

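The fingers (px 318,245) are centred between the far posts (260,214) and (375,214). The networks put the near end at 24 mm and the far end at 31 mm. I'll press the far end.

play_rows(
  increments=[
    {"offset": [0,0,18],"twist": 0,"grip": 0},
    {"offset": [0,0,36],"twist": 0,"grip": 0},
    {"offset": [0,0,47],"twist": 0,"grip": 0},
    {"offset": [0,0,53],"twist": 0,"grip": 0},
    {"offset": [0,0,55],"twist": 0,"grip": 0},
  ],
)

```text
time: 6.97
tool_pos: [0.5784, -0.2383, 0.2047]
tool_rot: [-0.0, 0.912, -0.41, -0.002]
contact_force: [-2.2, 1.6, 2.7]
gripper_width: -0.004
```

play_rows(
  increments=[
    {"offset": [0,0,1],"twist": 0,"grip": 0},
    {"offset": [0,0,2],"twist": 0,"grip": 0},
    {"offset": [0,0,3],"twist": 0,"grip": 0},
    {"offset": [0,0,4],"twist": 0,"grip": 0},
  ],
)

```text
time: 7.3
tool_pos: [0.5797, -0.2392, 0.204]
tool_rot: [-0.0, 0.912, -0.41, 0.0]
contact_force: [-5.1, 4.8, 11.3]
gripper_width: 0.004
```

play_rows(
  increments=[
    {"offset": [0,0,0.8],"twist": 0,"grip": 0},
    {"offset": [0,0,1.6],"twist": 0,"grip": 0},
    {"offset": [0,0,2.4],"twist": 0,"grip": 0},
    {"offset": [0,0,3],"twist": 0,"grip": 0},
  ],
)

```text
time: 7.63
tool_pos: [0.5799, -0.2391, 0.2021]
tool_rot: [-0.0, 0.912, -0.41, 0.0]
contact_force: [-7.0, 4.9, 15.9]
gripper_width: -0.001
```

play_rows(
  increments=[
    {"offset": [0,0,0.8],"twist": 0,"grip": 0},
    {"offset": [0,0,1.6],"twist": 0,"grip": 0},
    {"offset": [0,0,2.4],"twist": 0,"grip": 0},
    {"offset": [0,0,3],"twist": 0,"grip": 0},
  ],
)

```text
time: 7.97
tool_pos: [0.5795, -0.2393, 0.1964]
tool_rot: [0.0, 0.912, -0.41, 0.001]
contact_force: [-0.3, -0.7, 3.5]
gripper_width: -0.002
```

play_rows(
  increments=[
    {"offset": [0,0,0.8],"twist": 0,"grip": 0},
    {"offset": [0,0,1.6],"twist": 0,"grip": 0},
    {"offset": [0,0,2.4],"twist": 0,"grip": 0},
    {"offset": [0,0,3],"twist": 0,"grip": 0},
  ],
)

```text
time: 8.3
tool_pos: [0.58, -0.2395, 0.1963]
tool_rot: [0.0, 0.912, -0.41, 0.0]
contact_force: [-8.9, 5.4, 21.7]
gripper_width: -0.001
```

The far end has clicked and stopped at 23.3 mm. I'll go back and re-press the near end gently, since its earlier reading was taken with the board tilted.

play_rows(
  increments=[
    {"offset": [0,0,1.5],"twist": 0,"grip": 0},
    {"offset": [0,0,2],"twist": 0,"grip": 0},
    {"offset": [0,0,-20],"twist": 0,"grip": 0},
    {"offset": [0,0,-45],"twist": 0,"grip": 0},
    {"offset": [0,0,-65],"twist": 0,"grip": 0},
  ],
)

```text
time: 8.72
tool_pos: [0.5791, -0.2392, 0.2587]
tool_rot: [0.0, 0.912, -0.41, 0.0]
contact_force: [-0.2, -0.4, -0.2]
gripper_width: -0.001
```

play_rows(
  increments=[
    {"offset": [-30,0,0],"twist": 0,"grip": 0},
    {"offset": [-60,0,0],"twist": 0,"grip": 0},
    {"offset": [-90,0,0],"twist": 0,"grip": 0},
    {"offset": [-119,0,0],"twist": 0,"grip": 0},
    {"offset": [-119,0,0],"twist": 0,"grip": 0},
  ],
)

```text
time: 9.13
tool_pos: [0.497, -0.147, 0.2555]
tool_rot: [-0.0, 0.912, -0.409, -0.003]
contact_force: [0.6, -0.4, -0.4]
gripper_width: -0.0
```

```bash
python3 go.py
```

```text
t 9.1333 tip [ 0.4962 -0.1465  0.0825] F [ 0.5582 -0.4167 -0.3598] grip -0.0002849477009099521 zax [-0.0045  0.0028 -1.    ] xang -0.8433848608361721
near offset tool mm [ 4.3336 -1.0296 -0.0237]
far offset tool mm [124.8727  -1.2266  -0.6381]
```

play_rows(
  increments=[
    {"offset": [1,0,18],"twist": 0,"grip": 0},
    {"offset": [2,0,36],"twist": 0,"grip": 0},
    {"offset": [2,0,50],"twist": 0,"grip": 0},
    {"offset": [2,0,56],"twist": 0,"grip": 0},
    {"offset": [2,0,58],"twist": 0,"grip": 0},
  ],
)

```text
time: 9.55
tool_pos: [0.5011, -0.1515, 0.1981]
tool_rot: [0.0, 0.912, -0.41, -0.001]
contact_force: [0.5, -0.6, 1.2]
gripper_width: 0.004
```

play_rows(
  increments=[
    {"offset": [0,0,1],"twist": 0,"grip": 0},
    {"offset": [0,0,2],"twist": 0,"grip": 0},
    {"offset": [0,0,3],"twist": 0,"grip": 0},
    {"offset": [0,0,4],"twist": 0,"grip": 0},
    {"offset": [0,0,5],"twist": 0,"grip": 0},
  ],
)

```text
time: 9.97
tool_pos: [0.5021, -0.1518, 0.1964]
tool_rot: [0.0, 0.912, -0.41, 0.0]
contact_force: [-4.3, 2.0, 12.8]
gripper_width: 0.001
```

play_rows(
  increments=[
    {"offset": [0,0,1],"twist": 0,"grip": 0},
    {"offset": [0,0,2],"twist": 0,"grip": 0},
    {"offset": [0,0,3],"twist": 0,"grip": 0},
    {"offset": [0,0,4],"twist": 0,"grip": 0},
  ],
)

```text
time: 10.3
tool_pos: [0.5027, -0.152, 0.1962]
tool_rot: [0.0, 0.912, -0.41, -0.001]
contact_force: [-17.2, 7.6, 38.3]
gripper_width: 0.002
```

play_rows(
  increments=[
    {"offset": [0,0,-15],"twist": 0,"grip": 0},
    {"offset": [0,0,-45],"twist": 0,"grip": 0},
    {"offset": [0,0,-80],"twist": 0,"grip": 0},
    {"offset": [0,0,-120],"twist": 0,"grip": 0},
    {"offset": [-30,0,-140],"twist": 0,"grip": 0},
  ],
)

```text
time: 10.72
tool_pos: [0.484, -0.1313, 0.3375]
tool_rot: [0.0, 0.912, -0.411, 0.006]
contact_force: [1.2, 0.1, 1.2]
gripper_width: -0.0
```

play_rows(
  increments=[
    {"offset": [-20,0,0],"twist": 0,"grip": 0},
    {"offset": [-30,0,0],"twist": 0,"grip": 0},
    {"offset": [-30,0,0],"twist": 0,"grip": 0},
  ],
)

```text
time: 10.97
tool_pos: [0.4607, -0.1055, 0.3306]
tool_rot: [-0.0, 0.912, -0.41, 0.0]
contact_force: [-0.6, 0.1, -0.3]
gripper_width: 0.002
```

```bash
python3 - <<'E'
from go import *
rep(n,f)
a=manip.grab_frame("wrist")
for q in("board_end_near","board_end_far"):
    for d in manip.tip_of(q,"wrist")[:3]: print(q,d["p"],w("wrist",d["xyz"]))
b=manip.grab_frame("scene")[130:220,190:330]
cv2.imwrite("pics/end.png",np.vstack([a[:250],cv2.resize(b,(540,347),interpolation=cv2.INTER_CUBIC) if 0 else cv2.copyMakeBorder(cv2.resize(b,(540,347)),0,0,0,100,0)]))
E
```

```text
t 10.9667 tip [ 0.4607 -0.1055  0.1576] F [-0.5835  0.1052 -0.2743] grip 0.0017948339219225039 zax [ 0.0003  0.     -1.    ] xang -0.8438666055476739
near offset tool mm [58.602  -0.3155  0.0104]
far offset tool mm [179.1426  -0.5715   0.0317]
board_end_near 0.93 [ 0.5035 -0.1536  0.0212]
board_end_near 0.82 [ 0.3434 -0.1675  0.007 ]
board_end_far 0.7 [ 0.236  -0.218  -0.0027]
```

View pics/end.png

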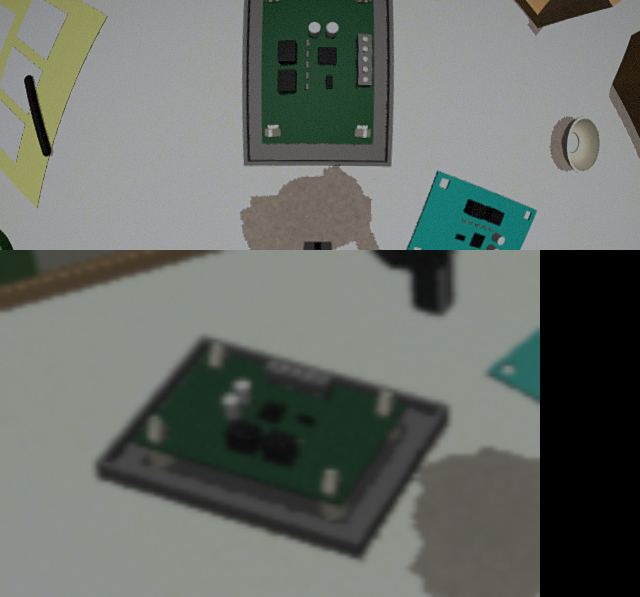

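The board lies level, with all four posts standing clear above it at crop px (216,353), (385,402), (155,428) and (330,481). I'll hand it in.

```bash
python3 -c "
from plant import manip
print(manip.job_done(), manip.state()['time'])"
```

```text
the job is handed in; nothing more can be done
the job is handed in; nothing more can be done
```

The long green board is pressed fully home on all four standoffs, and I handed the job in at about 11.1 s. I pressed it with the shut fingertips, first the near end and then the far end, and then re-pressed the near end to check it.

- **Height:** the fingertips stopped hard at about 23.3 mm at both ends (home is 23 mm), so the board is level.
- **Pictures:** in the last ones all four posts stand clear through the board, and the arm is well away and touching nothing.
- **Force:** the final near press was the hardest, at 38 N vertical (about 43 N with the sideways part). That is under the 120 N wrist limit. It came through the fingertips, not the arm or gripper body, which the 40 N limit covers.
- **Disagreement in the last check:** the network put the near press point at 21 mm, 2 mm low but within its error. It did not find the far end, which was cut off in that wrist view, so the far end rests on the force stop and the scene picture.

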